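# Set the portion gauge to its marked stop

## Task

Set the portion gauge for the next slabs: with a fingertip press down the pad in the middle of the slide to free its brake, and keeping it pressed push the slide along its bar until it rests against the stop that has the upright ball-topped pin. Then let the pad spring up so that the brake holds the slide there. Do not force the slide with the pad up, and leave the cups and other things around it where they stand.

Things in the scene. Friction and masses are not known exactly. Their poses are not given: they have to be found in the camera images.
- gauge: portion gauge screwed to the counter: white base plate 170 x 430 x 10 mm with an aluminium guide bar along it, 20 mm wide, its top 32 mm above the counter. Origin on the counter straight below the bar's middle; y runs along the bar, x across the plate (plate from x = -45 to +125 mm), z up
- slide_mid (a point): middle of the aluminium slide on the bar, 33 mm above the counter. Slide 64 mm wide (x), 90 mm long (y); its end walls, 20 mm long, rise to 54 mm, with a 50 mm well between, open at the sides, holding the press pad. A 10 mm fence, 43 mm high, reaches from it to x = 115 mm. It touches a stop when the middles are 55 mm apart. Axes as the gauge's
- pad_top (a point): centre of the top face of the black press pad in the middle of the slide: pad 52 mm (x) by 48 mm (y), top 46 mm above the counter at rest, 8 mm below the tops of the end walls; it travels with the slide and sinks as it is pressed
- slide (a joint): position of the slide along the gauge's +y, m, 0 at the bar's middle. With the pad up a friction brake holds it (about 18 N); with the pad pressed it runs with 1 to 2 N
- pad (a joint): how far the pad is pressed down, m: 0 up (brake on), 0.006 fully down. A spring holds it up: the brake lets go about 2 mm down, at about 6 N; fully down takes about 8 N; it springs up by itself
- stop_pin_mid (a point): middle of the marked stop, 33 mm above the counter: steel block clamped on the bar, 44 mm (x) by 20 mm (y), top 50 mm above the counter, with an upright 8 mm pin bearing an 18 mm ball, 83 mm above the counter at its top. Stands at one end of the bar or the other. Axes as the gauge's
- stop_plain_mid (a point): middle of the plain stop, 33 mm above the counter: the same block without pin or ball, at the other end of the bar
- cup_a: steel footed dessert cup, 72 mm across the rim, 52 mm high, on the counter in front of the gauge; origin at the centre of its underside; a bystander, leave it alone
- cup_b: a second such cup, standing on the base plate at one end of it; origin at the centre of its underside; a bystander, leave it alone
- cup_c: a third such cup, standing on the base plate at its other end; origin at the centre of its underside; a bystander, leave it alone
- paper_cups: stack of white paper cups, 68 mm across, 106 mm high, beyond the gauge; origin at the centre of its underside; a bystander, leave it alone
- jar: amber glass jar with steel cap, 60 mm across, 85 mm high, beyond the gauge; origin at the centre of its underside; a bystander, leave it alone
- tin: aluminium tin with a steel lid, 60 x 90 x 50 mm high, beyond the gauge; origin at the centre of its underside; a bystander, leave it alone
- spoon: steel serving spoon, 153 mm long, lying in front of the gauge; origin at the centre of its underside; a bystander, leave it alone

How it is judged:
By the outcome, as a careful person would: the job done as asked, in the order asked, and still so for the second after the job is handed in, with the robot touching nothing.
It also fails if it takes over 35 s, if anything falls off the work surface, if the arm or the gripper's body presses on something with over 40 N, if the wrist force passes 120 N, or if a joint passes its speed limit or range.

## Robot

A 7-joint arm with a two-finger parallel gripper is mounted at the origin on the work surface. World frame = base frame: x ahead of the robot, y to its left, z up, the work surface at z = 0. Lengths are in m, angles in rad, forces in N, time in s.
With the tool pointing down it reaches from about 0.35 to 0.9 m from the base axis. Payload 7.2 kg.
Tool frame: the origin (TCP) lies on the centre line of the jaws, within the pads' length; the fingertips stand 25 mm ahead of it and the grasp point (between the pads) lies 6 mm ahead of it (arm.nose_length is the distance from the TCP to the fingertips, in m); z points along the fingers, y is the direction in which the jaws open and shut (so a half turn about z gives the same grasp; the last joint's range is limited). The gripper opens to 88 mm and grips with 3 to 60 N. Pads are 20 mm wide; open, the fingers measure 115 mm over their backs; the gripper's body (75 mm by 178 mm) begins 61 mm behind the grasp point.
Start: joints at [1.217, 0.411, -0.013, 1.596, 0.006, 1.134, -0.082], TCP at [0.176, -0.6, 0.222] pointing down, gripper open.
Joint ranges: [-2.95, 2.95], [-0.29, 1.99], [-1.47, 1.44], [0.14, 2.54], [-1.03, 4.17], [0.13, 1.85], [-2.86, 2.86]. Speed limits (rad/s): [2.39, 2.39, 3.01, 3.01, 3.14, 3.14, 3.14].

## Interface

Orientations are given as a 3x3 rotation matrix whose columns are the frame's x, y, z axes.
In Python, from workcell import arm gives the robot as it stands.
- The arm moves only by the tool step_arm, never from a script. Its argument "plan" is a list that holds one entry, the list of rows, each a list of 5 numbers: the gripper's target within -1 to 1 (shut at 1, half-way at 0, fully open at -1), then the shift along the world's x, y, z scaled (see below), then the turn about the world's z scaled (see below). In form: [[[jaw, tx, ty, tz, yaw], ...]]. A call has 1 to 5 rows; each row shifts and turns the pose as measured when the row begins; what a row does not reach is not made up. The controller multiplies each number of a shift by 0.04 m and each number of a turn by pi/2 rad. A row lasts 1/10 s, in which the tool goes at most 50 mm and 8.59 degrees, less where a joint would pass 70% of its speed; a pose out of reach is approached as far as the arm can. A call with a number of a shift or a turn outside -1 to 1 is refused whole. A call with a gripper value outside its range is refused whole. The fingers move at their own pace and stop on an object; the grip force is fixed at half the most. Time passes only in rows, so rows that do not move let the fingers close. It gives the time, the measured TCP pose, the force and the opening at its end, in the units of the state.
- arm.observe(): the state, without advancing time (a new reading comes with each control period).
- arm.get_image(name): name is "scene" or "top"; returns a dict with "img" (400x640x3 uint8, red, green, blue), "depth" (400x640 float32, m along the optical axis (not along the pixel's ray), 0 where there is no reading), "K" (3x3 intrinsics, pixels), "position" and "orientation" of the camera in the world. Camera axes: x right, y down, z forward; pixel columns grow to the right and rows downward; lengths in m; the calibration is good to about 2 mm. A picture is of the moment at which its call begins.
- arm.finish_job(): hands the job in, once; it reports no verdict.
The state is a dict: "t": time; "joint_positions": joint angles; "joint_velocities": joint speeds; "effort": joint torques, N m; "ee_pos": TCP position; "ee_rot": TCP orientation; "ft_force": force on the tool from outside, world axes, zero at the start; "moment": the same for the moment, N m; "opening": opening from 0.0 (shut) to 1.0 (fully open).
Only numpy, scipy, OpenCV 4.12 (cv2) and the standard library are available. Lean on these libraries where they do the work, as an engineer would, in place of code of your own. Each camera call takes 0.05 s, during which the arm holds its last target.

## Working session

There is one attempt and no reset: what is moved stays moved. The work goes in short steps, Python scripts to look and compute and a tool call to move; the robot and the scene stay as the last step left them, time stands still between calls to the robot, and variables do not carry over. Pictures are saved under pics/ and viewed, and the job is handed in when it is done.

Besides the shell and the picture viewer there is one more tool, called after "Call:" by a JSON object that holds its "method" and its "body". step_arm: Moves the arm, as the interface text tells. Shifts and turns lie within -1 to 1; 1 stands for 0.04 m of shift or pi/2 rad of turn. Its arguments: {"type":"object","properties":{"plan":{"type":"array"}},"required":["plan"]}

```bash
mkdir -p pics; ls
python3 - <<'E'
from workcell import arm
import cv2,numpy as np
for n in ("scene","top"):
    d=arm.get_image(n); np.savez(f"pics/{n}0.npz",**d); cv2.imwrite(f"pics/{n}0.png",d["img"][:,:,::-1]); print(n,d["K"].tolist(),np.round(d["position"],3),np.round(d["orientation"],3).tolist())
o=arm.observe(); print({k:np.round(v,3).tolist() for k,v in o.items()}, arm.nose_length)
E
```

```text
pics
scene [[468.94215474650883, 0.0, 322.1304034559771], [0.0, 468.94215474650883, 199.7874779922492], [0.0, 0.0, 1.0]] [0.989 0.547 0.48 ] [[-0.793, 0.328, -0.514], [0.609, 0.403, -0.683], [-0.017, -0.854, -0.519]]
top [[449.72985442385635, 0.0, 319.5681029957881], [0.0, 449.72985442385635, 201.2676601485333], [0.0, 0.0, 1.0]] [0.412 0.019 0.903] [[0.043, -0.977, 0.21], [-0.999, -0.042, 0.01], [-0.001, -0.21, -0.978]]
{'t': 0.1, 'joint_positions': [1.217, 0.412, -0.013, 1.597, 0.006, 1.134, -0.082], 'joint_velocities': [0.002, -0.002, 0.002, -0.001, -0.0, -0.001, 0.001], 'effort': [0.003, -58.91, 0.644, -29.171, -0.054, 0.015, 0.0], 'ee_pos': [0.176, -0.599, 0.222], 'ee_rot': [[0.959, 0.282, -0.0], [0.282, -0.959, 0.001], [-0.0, -0.001, -1.0]], 'ft_force': [0.185, -0.177, 0.346], 'moment': [0.04, -0.02, 0.031], 'opening': 1.0} 0.025
```

Create h.py:
```python
import numpy as np
def load(f): return dict(np.load(f))
def ray(d,u,v):
    K=d["K"]; r=np.array([(u-K[0,2])/K[0,0],(v-K[1,2])/K[1,1],1.]); return d["orientation"]@r
def atz(d,u,v,z):
    r=ray(d,u,v); p=d["position"]; return p+r*(z-p[2])/r[2]
def pt(d,u,v):
    return d["position"]+ray(d,u,v)*d["depth"][int(round(v)),int(round(u))]
def proj(d,P):
    c=d["orientation"].T@(np.array(P)-d["position"]); q=d["K"]@c; return q[:2]/q[2]
```

```text
(no output)
```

View pics/scene0.png

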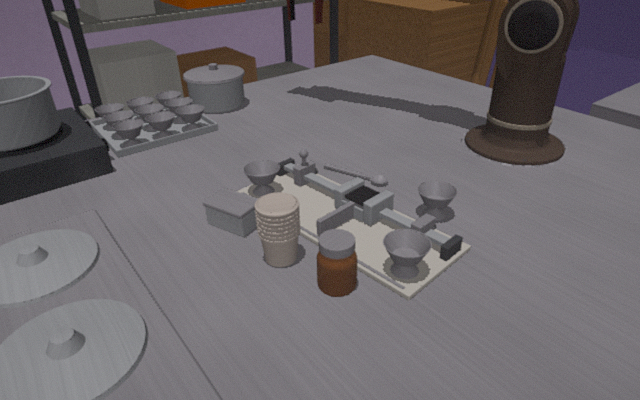

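View pics/top0.png

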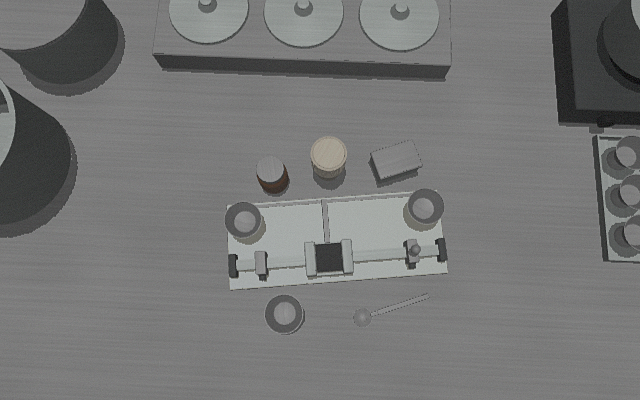

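The pinned stop (ball near top px 414,250) is on the right, which is world −y. The slide pad is near (329,258), and the plain stop is at (261,263). I'll enlarge this area.

Run:
```python
import cv2
a=cv2.imread("pics/top0.png")[180:310,215:465]
cv2.imwrite("pics/top0c.png",cv2.resize(a,None,fx=3.2,fy=3.2,interpolation=cv2.INTER_CUBIC))
a=cv2.imread("pics/scene0.png")[140:300,230:480]
cv2.imwrite("pics/scene0c.png",cv2.resize(a,None,fx=3.2,fy=3.2,interpolation=cv2.INTER_CUBIC))
```

```text
(no output)
```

View pics/top0c.png

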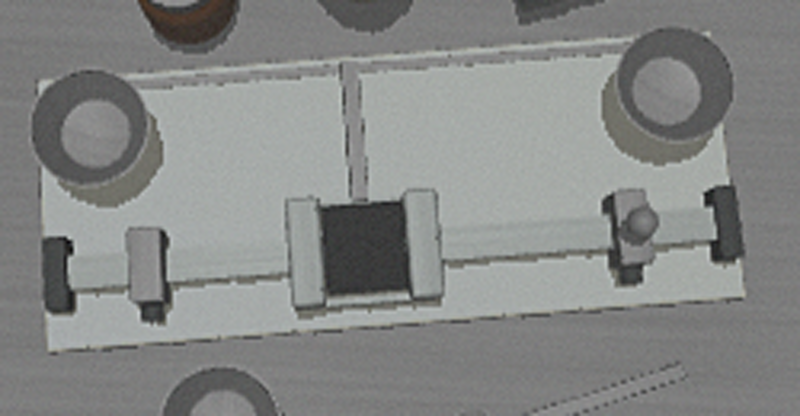

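View pics/scene0c.png

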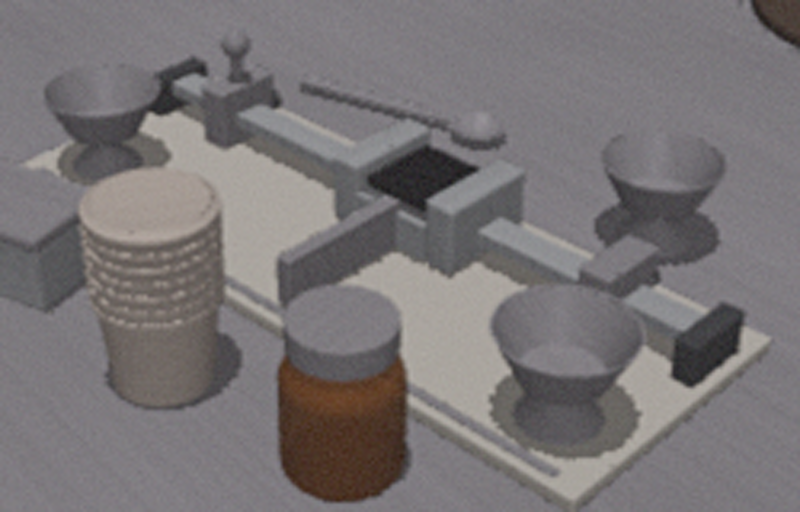

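Run:
```python
from h import *
d=load("pics/top0.npz")
c=lambda x,y:(215+(x+.5)/3.2-.5,180+(y+.5)/3.2-.5)
def q(n,z,*ps):
    P=np.array([atz(d,*c(*p),z) for p in ps]); print(n,np.round(P[:,:2],4).tolist(),"mean",np.round(P.mean(0),4)); return P.mean(0)
w1=q("wallL",.054,(286,200),(318,197),(325,303),(294,307))
w2=q("wallR",.054,(403,190),(436,188),(442,295),(411,300))
q("pad",.046,(320,207),(405,201),(409,290),(324,296))
s1=q("pinstop",.050,(612,190),(645,190),(653,262),(620,268))
s2=q("plain",.050,(129,228),(163,228),(166,300),(133,303))
q("ball",.074,(640,223))
q("plate",.010,(38,80),(708,32),(744,298),(50,352))
q("cupc rim",.062,(675,84)); q("cupc bottom",.03,(666,91)); q("fence",.043,(342,63),(355,62),(367,198),(352,199))
q("cupb",.062,(89,127))
print("slide mid",(w1+w2)/2,"yaw deg",np.degrees(np.arctan2(-(s2-s1)[0],(s2-s1)[1])), np.degrees(np.arctan2(-(w1-w2)[0],(w1-w2)[1])))
print("wall dist",np.linalg.norm(w1-w2),"dist to stop",np.linalg.norm(((w1+w2)/2-s1)[:2]), "stop-stop",np.linalg.norm(s1-s2))
# depth check
for p in [(305,250),(422,240),(365,245),(630,200),(145,265)]:
    print(p,np.round(pt(d,*c(*p)),4))
```

```text
wallL [[0.5142, 0.0538], [0.5168, 0.035], [0.455, 0.028], [0.4519, 0.046]] mean [0.4845 0.0407 0.054 ]
wallR [[0.5231, -0.0152], [0.5252, -0.0347], [0.4626, -0.04], [0.4589, -0.022]] mean [ 0.4925 -0.028   0.054 ]
pad [[0.5119, 0.0336], [0.5176, -0.0169], [0.4651, -0.021], [0.4595, 0.0289]] mean [0.4885 0.0061 0.046 ]
pinstop [[0.5291, -0.1397], [0.5299, -0.1593], [0.4874, -0.1639], [0.4831, -0.1445]] mean [ 0.5074 -0.1519  0.05  ]
plain [[0.494, 0.146], [0.4949, 0.1259], [0.4529, 0.1212], [0.4503, 0.1404]] mean [0.4731 0.1334 0.05  ]
ball [[0.5074, -0.1514]] mean [ 0.5074 -0.1514  0.074 ]
plate [[0.5889, 0.2165], [0.6386, -0.208], [0.4714, -0.2282], [0.4205, 0.1945]] mean [ 0.5299 -0.0063  0.01  ]
cupc rim [[0.5926, -0.1748]] mean [ 0.5926 -0.1748  0.062 ]
cupc bottom [[0.5948, -0.1766]] mean [ 0.5948 -0.1766  0.03  ]
fence [[0.601, 0.0243], [0.602, 0.0163], [0.5188, 0.0058], [0.5178, 0.0147]] mean [0.5599 0.0153 0.043 ]
cupb [[0.5515, 0.1723]] mean [0.5515 0.1723 0.062 ]
slide mid [0.48847503 0.0063548  0.054     ] yaw deg 6.859090460855548 6.619390338631049
wall dist 0.06911622395324382 dist to stop 0.15933101072010947 stop-stop 0.28730480522187596
(305, 250) [0.4853 0.0412 0.0532]
(422, 240) [ 0.4937 -0.0271  0.0581]
(365, 245) [0.4904 0.0059 0.0461]
(630, 200) [ 0.523  -0.1496  0.0538]
(145, 265) [0.4728 0.1351 0.0493]
```

Call:
{"method": "step_arm", "body": {"plan": [[[1,0.5,0.95,0,-0.02],[1,0.5,0.95,0,-0.02],[1,0.5,0.95,0,-0.02],[1,0.5,0.95,0,-0.02],[1,0.5,0.95,0,-0.02]]]}}

```text
t: 0.6
ee_pos: [0.2728, -0.4064, 0.2182]
ee_rot: [[0.994, 0.113, -0.004], [0.113, -0.994, 0.004], [-0.004, -0.004, -1.0]]
ft_force: [0.9, -0.6, 0.4]
opening: 0.584
```

Call:
{"method": "step_arm", "body": {"plan": [[[1,0.5,0.95,0,0],[1,0.5,0.95,0,0],[1,0.5,0.95,0,0],[1,0.5,0.95,0,0],[1,0.5,0.95,0,0]]]}}

```text
t: 1.1
ee_pos: [0.3744, -0.2075, 0.2177]
ee_rot: [[0.994, 0.111, -0.005], [0.111, -0.994, 0.003], [-0.005, -0.004, -1.0]]
ft_force: [1.2, 0.3, 0.7]
opening: 0.131
```

Call:
{"method": "step_arm", "body": {"plan": [[[1,0.5,0.95,0,0],[1,0.5,0.95,0,0],[1,0.5,0.95,0,0],[1,0.5,0.95,0,0],[1,0.5,0.95,0,0]]]}}

```text
t: 1.6
ee_pos: [0.4759, -0.0092, 0.2176]
ee_rot: [[0.994, 0.109, -0.005], [0.109, -0.994, 0.002], [-0.005, -0.003, -1.0]]
ft_force: [0.9, -1.1, 0.2]
opening: 0.007
```

Call:
{"method": "step_arm", "body": {"plan": [[[1,0.3,0.25,-0.8,0],[1,0,0,-0.8,0],[1,0,0,-0.8,0],[1,0,0,0,0]]]}}

```text
t: 2.0
ee_pos: [0.4909, 0.0098, 0.1194]
ee_rot: [[0.993, 0.12, -0.002], [0.12, -0.993, 0.006], [-0.001, -0.006, -1.0]]
ft_force: [-1.1, -0.1, 0.1]
opening: 0.004
```

Call:
{"method": "step_arm", "body": {"plan": [[[1,-0.05,-0.2,-0.5,0],[1,0,0,-0.2,0],[1,0,0,0,0],[1,0,0,0,0]]]}}

```text
t: 2.4
ee_pos: [0.4903, 0.002, 0.0941]
ee_rot: [[0.993, 0.12, 0.0], [0.12, -0.993, 0.006], [0.001, -0.006, -1.0]]
ft_force: [-0.4, 0.9, -0.2]
opening: 0.007
```

Run:
```python
from workcell import arm
import cv2,numpy as np
o=arm.observe(); print({k:np.round(o[k],4).tolist() for k in("t","ee_pos","ft_force","opening")})
for n,r in (("scene",(110,250,280,470)),("top",(150,310,215,465))):
    d=arm.get_image(n); np.savez(f"pics/{n}1.npz",**d); a=d["img"][r[0]:r[1],r[2]:r[3],::-1]
    cv2.imwrite(f"pics/{n}1.png",cv2.resize(a,None,fx=3.2,fy=3.2,interpolation=cv2.INTER_CUBIC))
```

```text
{'t': 2.4, 'ee_pos': [0.4903, 0.002, 0.0941], 'ft_force': [-0.3594, 0.8986, -0.1509], 'opening': 0.0074}
```

View pics/scene1.png

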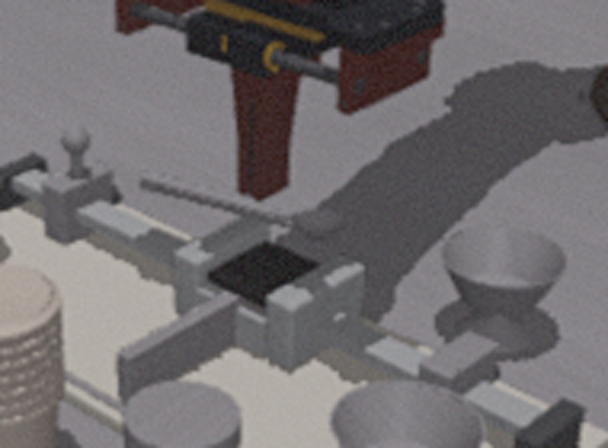

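View pics/top1.png

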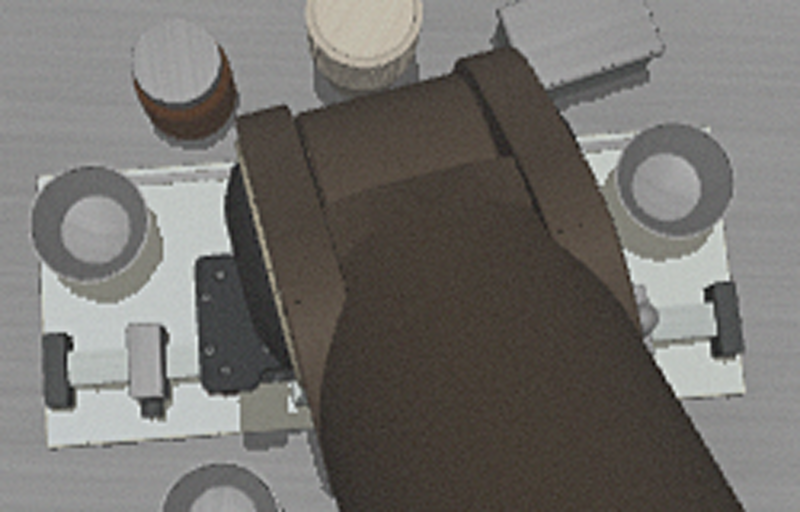

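Run:
```python
from h import *
d=load("pics/scene1.npz")
cr=lambda P:np.round(((proj(d,P)-[280,110])+.5)*3.2-.5,0)
t=np.array([.4903,.002,.0691]); 
ux=np.array([.993,.12,0]);uy=np.array([.12,-.993,0])
print("tip corners",[cr(t+a*ux*.010+b*uy*.0135).tolist() for a in(-1,1) for b in(-1,1)])
print("below at pad z",cr([.4903,.002,.046]),"pad est",cr([.4885,.0062,.046]), "pad corners",[cr(np.array([.4885,.0062,.046])+a*ux*.026+b*uy*.025).tolist() for a in(-1,1) for b in(-1,1)])
for p in [(263,180),(265,268),(300,290),(210,255),(345,275)]:
    u,v=280+p[0]/3.2,110+p[1]/3.2; print(p,np.round(pt(d,u,v),4))
```

```text
tip corners [[291.0, 233.0], [255.0, 217.0], [267.0, 246.0], [231.0, 230.0]]
below at pad z [260. 267.] pad est [267. 269.] pad corners [[331.0, 268.0], [264.0, 238.0], [270.0, 302.0], [204.0, 270.0]]
(263, 180) [0.4984 0.0121 0.1074]
(265, 268) [0.4919 0.0089 0.0483]
(300, 290) [0.5012 0.0474 0.0556]
(210, 255) [ 0.5114 -0.0161  0.0527]
(345, 275) [0.4703 0.0504 0.0547]
```

Run:
```python
from workcell import arm
from h import *
import cv2
o=arm.observe(); print(o["t"],np.round(o["ee_pos"],4),np.round(o["joint_velocities"],3), arm.nose_length)
d=arm.get_image("scene"); np.savez("pics/scene2.npz",**d)
a=d["img"][100:210,320:440,::-1]; cv2.imwrite("pics/scene2.png",cv2.resize(a,None,fx=5,fy=5,interpolation=cv2.INTER_CUBIC))
for v in range(138,178,2):
    print(v,[np.round(pt(d,u,v),3).tolist() for u in (356,360,364,368,372)])
```

```text
2.5 [0.4906 0.0021 0.0942] [-0.002  0.002  0.001  0.004  0.004 -0.007 -0.001] 0.025
138 [[0.501, -0.002, 0.156], [0.5, 0.006, 0.159], [0.499, 0.015, 0.161], [0.492, 0.017, 0.16], [0.481, 0.016, 0.157]]
140 [[0.502, -0.002, 0.153], [0.501, 0.008, 0.156], [0.498, 0.014, 0.157], [0.493, 0.018, 0.157], [0.481, 0.016, 0.153]]
142 [[0.502, -0.001, 0.15], [0.501, 0.007, 0.152], [0.501, 0.017, 0.156], [0.491, 0.017, 0.153], [0.48, 0.014, 0.148]]
144 [[0.502, -0.001, 0.146], [0.501, 0.007, 0.148], [0.501, 0.018, 0.152], [0.492, 0.018, 0.149], [0.479, 0.014, 0.144]]
146 [[0.502, -0.001, 0.142], [0.502, 0.009, 0.146], [0.499, 0.015, 0.147], [0.489, 0.014, 0.144], [0.268, -0.206, 0.001]]
148 [[0.502, -0.001, 0.138], [0.5, 0.007, 0.141], [0.498, 0.015, 0.143], [0.489, 0.016, 0.141], [0.277, -0.196, 0.001]]
150 [[0.504, 0.001, 0.136], [0.501, 0.008, 0.138], [0.5, 0.017, 0.141], [0.488, 0.014, 0.136], [0.286, -0.187, 0.002]]
152 [[0.503, 0.0, 0.131], [0.5, 0.008, 0.134], [0.497, 0.014, 0.135], [0.486, 0.013, 0.131], [0.291, -0.182, 0.0]]
154 [[0.502, -0.001, 0.127], [0.5, 0.007, 0.13], [0.497, 0.01
[... 673 characters left out ...]
103], [0.502, 0.01, 0.108], [0.494, 0.011, 0.106], [0.485, 0.013, 0.104], [0.342, -0.127, 0.002]]
168 [[0.502, 0.0, 0.1], [0.502, 0.01, 0.104], [0.493, 0.011, 0.102], [0.484, 0.011, 0.099], [0.349, -0.118, 0.003]]
170 [[0.501, -0.001, 0.096], [0.501, 0.01, 0.1], [0.492, 0.01, 0.097], [0.362, -0.118, 0.002], [0.355, -0.112, 0.002]]
172 [[0.401, -0.113, 0.012], [0.501, 0.009, 0.096], [0.374, -0.117, 0.002], [0.366, -0.113, 0.001], [0.36, -0.107, 0.001]]
174 [[0.402, -0.112, 0.008], [0.4, -0.101, 0.012], [0.393, -0.097, 0.011], [0.373, -0.105, 0.001], [0.367, -0.099, 0.002]]
176 [[0.399, -0.115, 0.001], [0.393, -0.109, 0.002], [0.397, -0.092, 0.01], [0.391, -0.086, 0.01], [0.386, -0.08, 0.011]]
```

View pics/scene2.png

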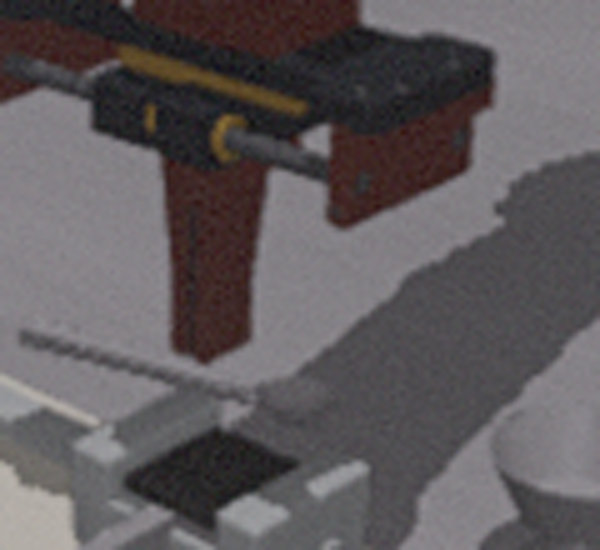

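Call:
{"method": "step_arm", "body": {"plan": [[[1,0,0,-0.3,0],[1,0,0,-0.1,0],[1,0,0,0,0]]]}}

```text
t: 2.85
ee_pos: [0.4913, 0.0021, 0.078]
ee_rot: [[0.993, 0.12, 0.003], [0.12, -0.993, 0.006], [0.004, -0.006, -1.0]]
ft_force: [-0.2, 0.1, -0.1]
opening: 0.002
```

Call:
{"method": "step_arm", "body": {"plan": [[[1,0,0,-0.12,0],[1,0,0,-0.05,0],[1,0,0,0,0]]]}}

```text
t: 3.15
ee_pos: [0.4911, 0.0023, 0.0703]
ee_rot: [[0.993, 0.12, 0.002], [0.12, -0.993, 0.006], [0.003, -0.006, -1.0]]
ft_force: [1.3, -0.5, 0.6]
opening: 0.004
```

Call:
{"method": "step_arm", "body": {"plan": [[[1,0,0,-0.12,0],[1,0,0,0,0]]]}}

```text
t: 3.35
ee_pos: [0.4911, 0.0023, 0.0651]
ee_rot: [[0.993, 0.12, 0.002], [0.12, -0.993, 0.006], [0.003, -0.006, -1.0]]
ft_force: [0.2, 0.6, 0.5]
opening: 0.008
```

Run:
```python
from workcell import arm
from h import *
import cv2
o=arm.observe(); print(o["t"],np.round(o["ee_pos"],4))
d=arm.get_image("scene"); np.savez("pics/scene3.npz",**d)
a=d["img"][100:220,270:440,::-1]; cv2.imwrite("pics/scene3.png",cv2.resize(a,None,fx=4.5,fy=4.5,interpolation=cv2.INTER_CUBIC))
# point cloud of tool: near region above z .04
H,W=d["depth"].shape; uu,vv=np.meshgrid(np.arange(W),np.arange(H))
r=np.stack([(uu-d["K"][0,2])/d["K"][0,0],(vv-d["K"][1,2])/d["K"][1,1],np.ones_like(uu)],-1)*d["depth"][...,None]
P=r@d["orientation"].T+d["position"]
t=np.array(o["ee_pos"]); q=P-t
a_=q@np.array([.12,-.993,0]); b=q@np.array([.993,.12,0])
m=(d["depth"]>0)&(np.abs(a_)<.15)&(np.abs(b)<.06)&(P[...,2]>.0605)&(P[...,2]<.25)
for lo in np.arange(-.15,.15,.01):
    s=m&(a_>=lo)&(a_<lo+.01)
    if s.sum()>5:
        print(round(lo,2),s.sum(),"zmin",np.round(np.percentile(P[s][:,2],[1,5,20]),3),"b",np.round([b[s].min(),b[s].max()],3))
```

```text
3.35 [0.4911 0.0023 0.0651]
-0.15 21 zmin [0.061 0.061 0.061] b [0.048 0.058]
-0.14 7 zmin [0.061 0.061 0.062] b [0.055 0.06 ]
-0.09 631 zmin [0.148 0.15  0.158] b [-0.034  0.035]
-0.08 219 zmin [0.149 0.153 0.162] b [-0.033  0.034]
-0.07 140 zmin [0.159 0.161 0.183] b [-0.032  0.033]
-0.06 85 zmin [0.159 0.16  0.163] b [-0.025  0.029]
-0.05 499 zmin [0.161 0.165 0.188] b [-0.027  0.032]
-0.04 576 zmin [0.161 0.176 0.198] b [-0.033  0.034]
-0.03 496 zmin [0.144 0.149 0.159] b [-0.032  0.035]
-0.02 563 zmin [0.071 0.084 0.112] b [-0.032  0.037]
-0.01 461 zmin [0.068 0.074 0.09 ] b [-0.011  0.037]
0.0 435 zmin [0.071 0.079 0.11 ] b [0.006 0.038]
0.01 214 zmin [0.114 0.131 0.163] b [0.009 0.035]
0.02 107 zmin [0.152 0.155 0.164] b [0.015 0.034]
0.03 48 zmin [0.159 0.161 0.164] b [0.012 0.03 ]
0.04 56 zmin [0.158 0.159 0.163] b [0.014 0.029]
0.05 131 zmin [0.159 0.161 0.181] b [-0.019  0.029]
0.06 121 zmin [0.158 0.162 0.182] b [-0.031  0.034]
0.07 352 zmin [0.147 0.149 0.154] b [-0.034  0.035]
0.08 82 zmin [0.169 0.173 0.183] b [-0.033  0.034]
0.14 33 zmin [0.065 0.071 0.074] b [-0.007  0.006]
```

View pics/scene3.png

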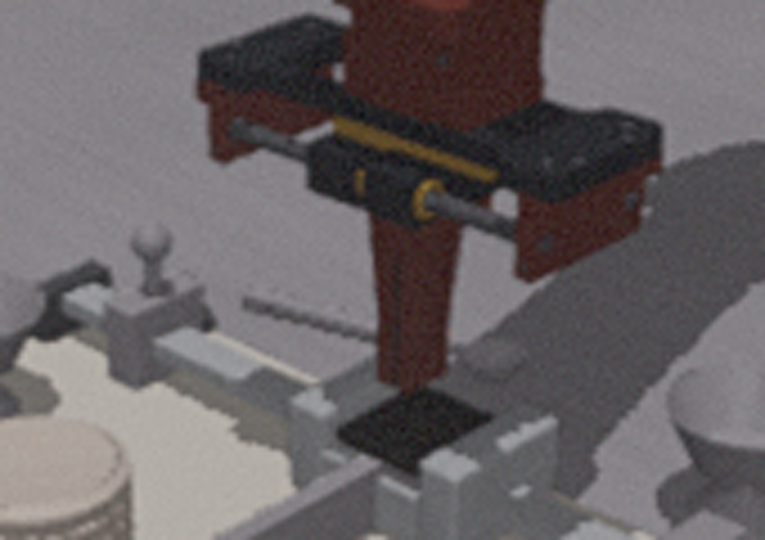

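Call:
{"method": "step_arm", "body": {"plan": [[[1,0,0,-0.25,0],[1,0,0,-0.15,0],[1,0,0,0,0]]]}}

```text
t: 3.7
ee_pos: [0.4914, 0.0023, 0.0481]
ee_rot: [[0.993, 0.12, 0.003], [0.12, -0.993, 0.006], [0.004, -0.006, -1.0]]
ft_force: [0.1, 0.7, 0.4]
opening: 0.005
```

Call:
{"method": "step_arm", "body": {"plan": [[[1,0,0,-0.1,0],[1,0,0,0,0]]]}}

```text
t: 3.9
ee_pos: [0.4918, 0.0024, 0.044]
ee_rot: [[0.993, 0.12, 0.004], [0.12, -0.993, 0.006], [0.004, -0.006, -1.0]]
ft_force: [-1.2, -0.3, 5.4]
opening: 0.008
```

Call:
{"method": "step_arm", "body": {"plan": [[[1,0,0,-0.1,0],[1,0,0,0,0]]]}}

```text
t: 4.1
ee_pos: [0.4918, 0.0023, 0.0406]
ee_rot: [[0.993, 0.12, 0.004], [0.12, -0.993, 0.006], [0.004, -0.005, -1.0]]
ft_force: [-1.9, 0.3, 8.1]
opening: 0.006
```

Call:
{"method": "step_arm", "body": {"plan": [[[1,0,0,-0.06,0],[1,0,0,0,0]]]}}

```text
t: 4.3
ee_pos: [0.4919, 0.0023, 0.0404]
ee_rot: [[0.993, 0.12, 0.004], [0.12, -0.993, 0.004], [0.005, -0.004, -1.0]]
ft_force: [-3.8, 0.3, 8.0]
opening: 0.004
```

Call:
{"method": "step_arm", "body": {"plan": [[[1,0.02,-0.15,-0.04,0],[1,0.02,-0.15,-0.04,0],[1,0.02,-0.15,-0.04,0]]]}}

```text
t: 4.6
ee_pos: [0.494, -0.0144, 0.0398]
ee_rot: [[0.992, 0.123, 0.005], [0.123, -0.992, 0.003], [0.005, -0.002, -1.0]]
ft_force: [-8.3, 0.8, 23.7]
opening: 0.006
```

Call:
{"method": "step_arm", "body": {"plan": [[[1,0.02,-0.2,0,0],[1,0.02,-0.2,-0.01,0],[1,0.02,-0.2,0,0]]]}}

```text
t: 4.9
ee_pos: [0.4967, -0.0378, 0.0418]
ee_rot: [[0.992, 0.124, 0.006], [0.124, -0.992, 0.003], [0.006, -0.002, -1.0]]
ft_force: [-1.2, 1.5, 7.5]
opening: 0.008
```

Run:
```python
from workcell import arm
from h import *
import cv2
o=arm.observe(); print(o["t"],np.round(o["ee_pos"],4),np.round(o["ft_force"],1))
d=arm.get_image("scene"); np.savez("pics/scene4.npz",**d)
a=d["img"][100:260,250:440,::-1]; cv2.imwrite("pics/scene4.png",cv2.resize(a,None,fx=3.7,fy=3.7,interpolation=cv2.INTER_CUBIC))
```

```text
4.9 [ 0.4967 -0.0378  0.0418] [-1.2  1.5  7.5]
```

View pics/scene4.png

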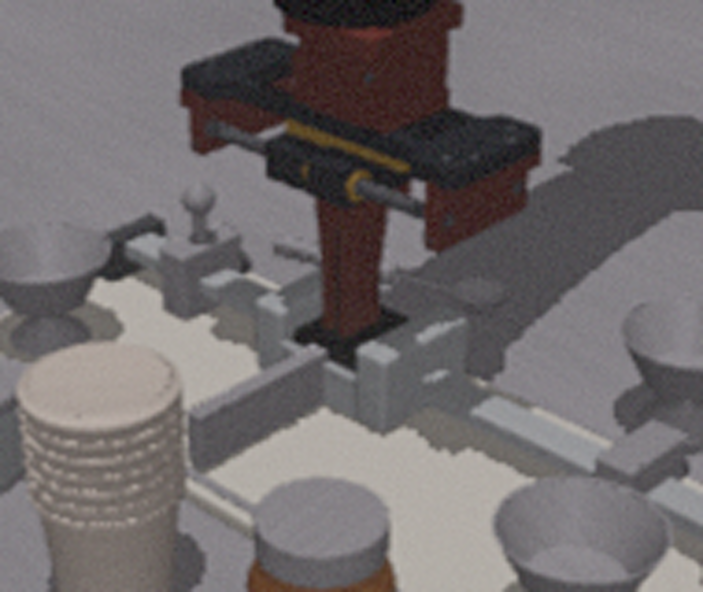

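Call:
{"method": "step_arm", "body": {"plan": [[[1,0.025,-0.2,-0.04,0],[1,0.025,-0.2,-0.01,0],[1,0.025,-0.2,-0.015,0]]]}}

```text
t: 5.25
ee_pos: [0.4997, -0.0627, 0.0409]
ee_rot: [[0.992, 0.124, 0.006], [0.124, -0.992, 0.002], [0.006, -0.001, -1.0]]
ft_force: [-2.9, 0.4, 7.2]
opening: 0.007
```

Call:
{"method": "step_arm", "body": {"plan": [[[1,0.02,-0.15,-0.015,0],[1,0.02,-0.15,-0.015,0]]]}}

```text
t: 5.45
ee_pos: [0.5012, -0.075, 0.0407]
ee_rot: [[0.992, 0.124, 0.006], [0.124, -0.992, 0.002], [0.006, -0.001, -1.0]]
ft_force: [-2.0, 0.9, 6.5]
opening: 0.006
```

Call:
{"method": "step_arm", "body": {"plan": [[[1,0.018,-0.15,-0.03,0],[1,0.018,-0.12,-0.02,0],[1,0.01,-0.08,-0.02,0]]]}}

```text
t: 5.75
ee_pos: [0.503, -0.0896, 0.04]
ee_rot: [[0.992, 0.124, 0.006], [0.124, -0.992, 0.001], [0.006, 0.0, -1.0]]
ft_force: [-3.8, 0.8, 11.1]
opening: 0.006
```

Run:
```python
from workcell import arm
from h import *
import cv2
o=arm.observe(); print(o["t"],np.round(o["ee_pos"],4),np.round(o["ft_force"],1))
d=arm.get_image("scene"); np.savez("pics/scene5.npz",**d)
a=d["img"][130:230,270:400,::-1]; cv2.imwrite("pics/scene5.png",cv2.resize(a,None,fx=6,fy=6,interpolation=cv2.INTER_CUBIC))
```

```text
5.75 [ 0.503  -0.0896  0.04  ] [-3.8  0.8 11.1]
```

View pics/scene5.png

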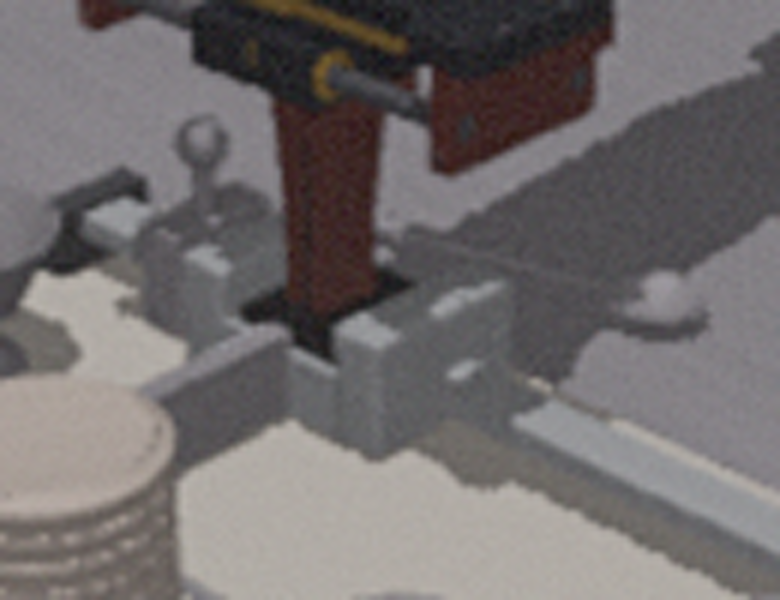

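Call:
{"method": "step_arm", "body": {"plan": [[[1,0.012,-0.1,-0.01,0],[1,0.012,-0.1,-0.01,0]]]}}

```text
t: 6.0
ee_pos: [0.504, -0.0978, 0.0405]
ee_rot: [[0.992, 0.124, 0.006], [0.124, -0.992, -0.0], [0.006, 0.001, -1.0]]
ft_force: [-2.9, 0.9, 6.6]
opening: 0.006
```

Call:
{"method": "step_arm", "body": {"plan": [[[1,0.012,-0.1,-0.015,0],[1,0.01,-0.08,-0.015,0]]]}}

```text
t: 6.2
ee_pos: [0.5052, -0.1042, 0.0405]
ee_rot: [[0.992, 0.125, 0.007], [0.125, -0.992, 0.001], [0.007, 0.0, -1.0]]
ft_force: [-1.0, 4.4, 8.0]
opening: 0.001
```

Call:
{"method": "step_arm", "body": {"plan": [[[1,0.012,-0.1,-0.015,0],[1,0.01,-0.08,-0.015,0]]]}}

```text
t: 6.4
ee_pos: [0.507, -0.1089, 0.0406]
ee_rot: [[0.992, 0.127, 0.009], [0.127, -0.992, 0.003], [0.009, -0.002, -1.0]]
ft_force: [-2.0, 4.3, 7.8]
opening: 0.008
```

```bash
cat > look.py <<'E'
from workcell import arm
from h import *
import cv2,sys
k=sys.argv[1]
o=arm.observe(); print(o["t"],np.round(o["ee_pos"],4),np.round(o["ft_force"],1))
d=arm.get_image("scene"); np.savez(f"pics/scene{k}.npz",**d)
a=d["img"][130:230,270:400,::-1]; cv2.imwrite(f"pics/scene{k}.png",cv2.resize(a,None,fx=6,fy=6,interpolation=cv2.INTER_CUBIC))
E
python3 look.py 6
```

```text
6.4 [ 0.507  -0.1089  0.0406] [-2.   4.3  7.8]
```

View pics/scene6.png

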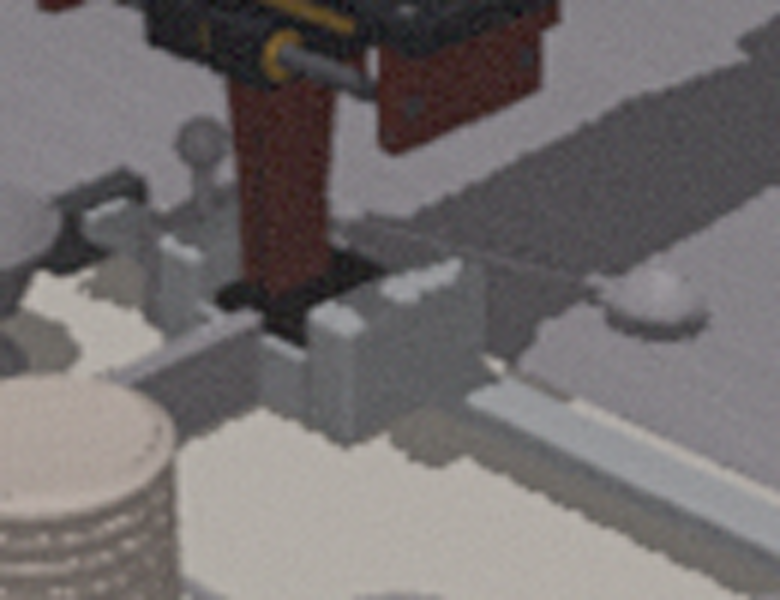

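Call:
{"method": "step_arm", "body": {"plan": [[[1,0,-0.04,-0.01,0],[1,0,0,0.1,0],[1,0,0,0.3,0],[1,0,0,0.6,0],[1,0,0,0.8,0]]]}}

```text
t: 6.95
ee_pos: [0.5045, -0.1085, 0.1126]
ee_rot: [[0.992, 0.128, 0.002], [0.128, -0.992, 0.006], [0.003, -0.006, -1.0]]
ft_force: [0.4, -0.2, -0.1]
opening: 0.003
```

```bash
python3 look.py 7
```

```text
6.95 [ 0.5045 -0.1085  0.1126] [ 0.4 -0.2 -0.1]
```

View pics/scene7.png

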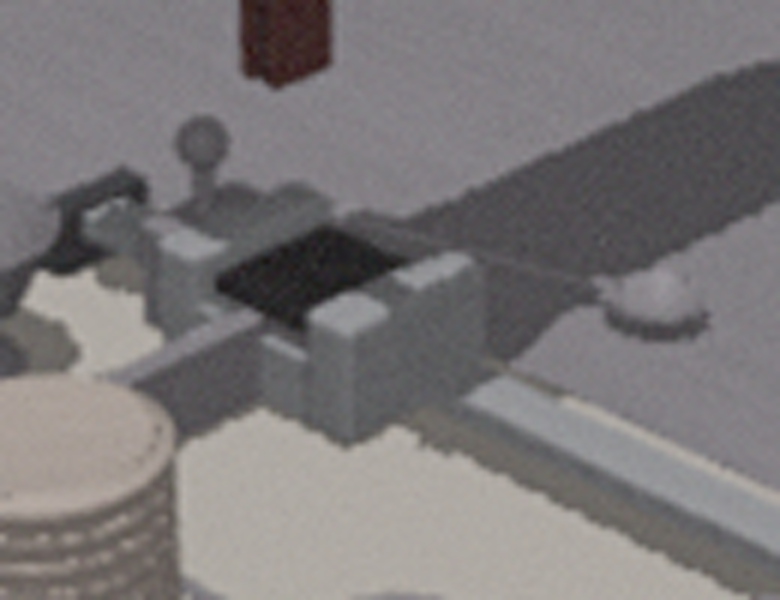

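Call:
{"method": "step_arm", "body": {"plan": [[[1,0,0,0.9,0],[1,0,0,0.9,0],[1,0,0,0.9,0],[1,-0.3,-0.8,0,0],[1,-0.3,-0.9,0,0]]]}}

```text
t: 7.5
ee_pos: [0.4851, -0.1726, 0.2358]
ee_rot: [[0.99, 0.138, 0.017], [0.138, -0.99, 0.005], [0.017, -0.002, -1.0]]
ft_force: [0.2, -1.0, -1.2]
opening: 0.004
```

Call:
{"method": "step_arm", "body": {"plan": [[[1,-0.4,-0.9,0,0],[1,-0.4,-0.9,0,0],[1,-0.4,-0.9,0,0],[1,-0.4,-0.9,0,0],[1,-0.4,-0.8,0,0]]]}}

```text
t: 8.0
ee_pos: [0.4024, -0.3543, 0.2403]
ee_rot: [[0.99, 0.142, 0.023], [0.142, -0.99, 0.001], [0.023, 0.002, -1.0]]
ft_force: [1.8, -0.2, 0.4]
opening: 0.004
```

Run:
```python
from workcell import arm
from h import *
import cv2
o=arm.observe(); print(o["t"],np.round(o["ee_pos"],4))
d=arm.get_image("top"); np.savez("pics/top8.npz",**d)
a=d["img"][180:310,215:465,::-1]
cv2.imwrite("pics/top8.png",cv2.resize(a,None,fx=3.2,fy=3.2,interpolation=cv2.INTER_CUBIC))
b=d["img"][215:275,325:445,::-1]
cv2.imwrite("pics/top8c.png",cv2.resize(b,None,fx=6.5,fy=6.5,interpolation=cv2.INTER_CUBIC))
```

```text
8.0 [ 0.4024 -0.3543  0.2403]
```

View pics/top8.png

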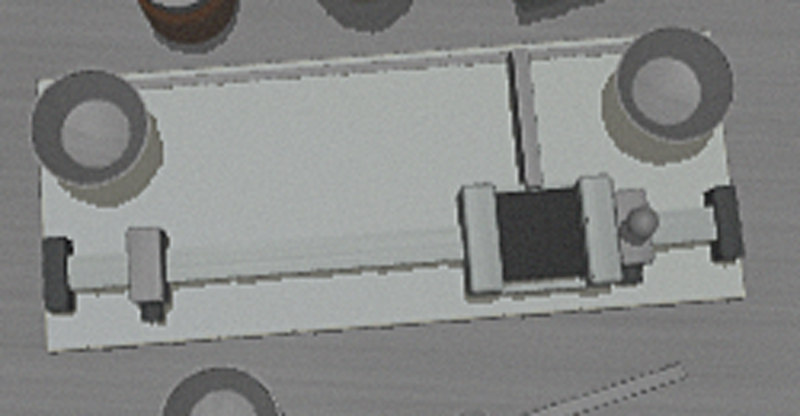

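View pics/top8c.png

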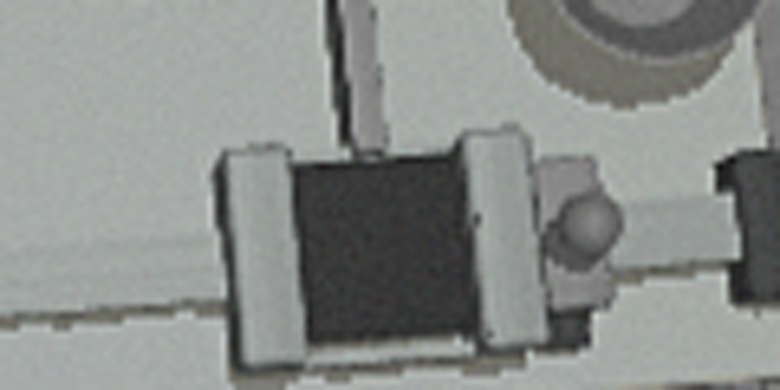

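Run:
```python
from h import *
d=load("pics/top8.npz"); d0=load("pics/top0.npz")
c=lambda x,y:(215+(x+.5)/3.2-.5,180+(y+.5)/3.2-.5)
k=lambda x,y:(325+(x+.5)/6.5-.5,215+(y+.5)/6.5-.5)
m=lambda z,f,*ps:np.mean([atz(d,*f(*p),z) for p in ps],0)
w1=m(.054,c,(463,187),(494,184),(501,290),(471,293)); w2=m(.054,c,(580,178),(611,177),(619,282),(588,286))
s=np.array([.5074,-.1519]); mid=(w1+w2)/2
print(w1,w2,mid,"dist",np.linalg.norm(mid[:2]-s))
# zoom: wallR outer edge vs stop near edge, bar dir
w1=m(.054,k,(228,155),(285,148),(303,360),(246,366)); w2=m(.054,k,(465,133),(522,128),(547,340),(487,346))
st=m(.050,k,(540,160),(594,158),(612,302),(553,308)); mid=(w1+w2)/2
print(mid,st,"dist",np.linalg.norm((mid-st)[:2]))
# shift by registration of slide patch
import cv2
g0=cv2.cvtColor(d0["img"],cv2.COLOR_RGB2GRAY); g=cv2.cvtColor(d["img"],cv2.COLOR_RGB2GRAY)
T=g0[236:278,303:355]; R=cv2.matchTemplate(g,T,cv2.TM_CCOEFF_NORMED); _,v,_,l=cv2.minMaxLoc(R); print(v,l,"shift px",l[0]-303,l[1]-236)
a=atz(d,329,258,.05); b=atz(d,329+l[0]-303,258+l[1]-236,.05); print("travel",np.linalg.norm(a-b))
p=[pt(d,u,v)[2] for u in range(378,393,3) for v in range(246,262,3)]; p0=[pt(d0,u,v)[2] for u in range(323,337,3) for v in range(251,266,3)]
print("pad z",np.median(p),np.median(p0))
diff=cv2.absdiff(cv2.GaussianBlur(g,(5,5),0),cv2.GaussianBlur(g0,(5,5),0))>20
ys,xs=np.nonzero(diff[130:340,200:480]); print("changed box",xs.min()+200,xs.max()+200,ys.min()+130,ys.max()+130)
```

```text
[ 0.49674253 -0.062721    0.054     ] [ 0.50429002 -0.13162403  0.054     ] [ 0.50051627 -0.09717251  0.054     ] dist 0.05515871101064869
[ 0.501276   -0.09751296  0.054     ] [ 0.50832835 -0.15315358  0.05      ] dist 0.05608577657385693
0.8866607546806335 (358, 232) shift px 55 -4
travel 0.1043667812043028
pad z 0.04782110835361342 0.04713586901378253
changed box 304 479 196 339
```

```bash
python3 -c "
from workcell import arm
print(arm.finish_job())"
```

```text
the job is handed in; nothing more can be done
None
```

I pressed the pad nearly to the bottom of its travel with the closed fingertips and kept it down. I then pushed the slide about 104 mm to the stop with the ball-topped pin, lifted straight off and moved the arm clear. The job is handed in at about 8 s.

**Checks that agreed:**
- **Slide against the stop:** the middles measured 55.2 mm and 56.1 mm apart in the overhead image, against 55 mm for contact. While pushing, the resistance rose from about 1 N to 4.3 N, and the fingertip then slid along the pad while the slide stayed put.
- **Pad up:** the pad measured 47.8 mm high, against 47.1 mm before I pressed it. The wrist force was back to about zero.
- **Cups and other things:** the two cups on the plate, and the parts of the front cup and spoon in view, look unmoved in the overhead crops. I did not measure them. An image comparison that also covered the jar, paper cups and tin told me nothing, because the arm was in the picture.

**Disagreements and rough spots:**
- **Fingertip height:** the fingertips were at the reported tool height, not 25 mm ahead of it as the interface states. I noticed this in the image and went by force and vision instead.
- **Press force:** it rose briefly to 24 N early in the push, so I pressed less hard after that.
- **Pad travel:** it stayed at least 4 mm down at every reading during the push, and the brake lets go at about 2 mm.

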